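# Shift the bench drive into the blue gear and start it

### The arm

A 6-joint arm with a two-finger parallel gripper is mounted at the origin on a cart in front of the work surface, level with it; the furniture and walls round the work are solid. World frame = base frame: x ahead of the robot, y to its left, z up, the work surface at z = 0. Lengths are in mm, angles in rad, forces in N, time in s.
With the tool pointing down it reaches from about 350 to 725 mm from the base axis. Payload 6 kg.
Tool frame: the origin (TCP) lies on the mounting face of the last link; the fingertips stand 173 mm ahead of it and the grasp point (between the pads) lies 155 mm ahead of it (ctrl.tip_reach is the distance from the TCP to the fingertips, in mm); z points along the fingers, y is the line along which they close (so a half turn about z gives the same grasp; the last joint's range is limited). The gripper opens to 85 mm and grips with 20 to 120 N. Pads are 22 mm wide; open, the fingers measure 114 mm over their backs; the gripper's body (76 mm by 85 mm) begins 54 mm behind the grasp point. The pads swing forward as they close: fully open they stand 13 mm farther back than shut.
Start: joints at [1.51, 0.04, 0.085, 0, -1.615, -0.334], TCP at [230.748, 553.85, 404.661] pointing down, gripper open.
Joint ranges: [-2.56, 2.56], [-1.29, 2.01], [-1.08, 1.49], [-3.29, 1.98], [-2.81, -0.18], [-2.99, 2.99]. Speed limits (rad/s): [2.57, 2.57, 3.01, 3.14, 3.14, 3.14].

### API

Orientations are given as a unit quaternion [x, y, z, w].
In Python, from bench import ctrl gives the robot as it stands.
- The arm moves only by the tool carry_out, never from a script. Its argument "steps" is a list that holds one entry, the list of rows, each a list of 7 numbers: the shift along the tool's x, y, z in mm, then the turn, a rotation vector about the tool's x, y, z in rad, then the closure, from 0 (fully open) to 1 (shut). In form: [[[tx, ty, tz, ax, ay, az, claw], ...]]. A call has 1 to 20 rows; each row shifts and turns the commanded pose from where the row before left it, along the tool's axes as they then stand; what a row does not reach is not made up. A row lasts 1/8 s, in which the tool goes at most 62.5 mm and 10.7 degrees, less where a joint would pass 70% of its speed; a pose out of reach is approached as far as the arm can. A call with a gripper value outside its range is refused whole. The fingers move at their own pace and stop on an object; "grip_force" is the grip in N (left out, the last holds). Time passes only in rows, so rows that do not move let the fingers close. It gives the time, the measured TCP pose, the force and the opening at its end, in the units of the state.
- ctrl.read_state(): the state, without advancing time (a new reading comes with each control period).
- ctrl.capture(name): name is "side" or "top" or "wrist"; returns a dict with "image" (384x512x3 uint8, red, green, blue), "fovy" (degrees; the focal length in pixels is half the picture's height over the tangent of half this angle, whatever the lens; pixels are square), "cx", "cy" (the principal point, pixels), "R" (3x3) and "t" (3): a world point X has camera coordinates R X + t; the wrist camera has in their place "mount" (4x4, takes a point from camera to tool coordinates, whose origin is the TCP and whose axes are the flange's). Camera axes: x right, y down, z forward; pixel columns grow to the right and rows downward; lengths in mm; the calibration is good to about 2 mm. The wrist camera is an equidistant fisheye: a pixel r from the principal point sees the ray r / f radians off the axis. A picture is of the moment at which its call begins: read the wrist's pose just before it. There is no depth.
- ctrl.close_job(): hands the job in, once; it reports no verdict.
The state is a dict: "t": time; "joints": joint angles; "qvel": joint speeds; "effort": joint torques, N m; "position": TCP position; "ee_rot": TCP orientation; "wrist_force": force on the tool from outside, world axes, zero at the start; "moment": the same for the moment, N m; "grip_width": finger opening in mm.
Only numpy, scipy, OpenCV 4.12 (cv2) and the standard library are available. Lean on these libraries where they do the work, as an engineer would, in place of code of your own. Each camera call takes 0.05 s, during which the arm holds its last target. There are 200 camera calls.

### The job

The lever of the white bench drive is in park. Without gripping it, push it with the fingertips through the gate and fully home into the gear slot marked by the blue disc, not forcing it and not putting it into any other gear on the way; once it is in gear, press the green start button down and let it come back up. Leave the lever in that gear, and do not disturb the bottles, tubes and other loose things around.

Things in the scene. Friction and masses are not known exactly. Their poses are not given: they have to be found in the camera images.
- drive: White bench drive unit, fixed: housing 160 (x) by 250 (y) mm, top 74 mm high. Origin: centre of its underside, on the bench. z up; -x is its front (to the robot, yawed up to 0.3 rad), +y its left. On top: gate plate with lever; to the right, at y -85 mm, a grey pod 64 mm square, 105 mm high, with the start button. A dead shaft stub leaves the left side, to y +162 mm, 45 mm high.
- gate_centre (a point): Centre of the aluminium gate plate's top face (108 x 104 mm, 90 mm above the bench, drive x 0, y +40 mm), axes as the drive. Slots are 14 mm wide: a neutral lane along y, -31 to +31 mm, at x 0; at y +24 and y -24 a gear slot forward to x -29 and one back to x +29 (an H of four); at y 0 the park slot, forward only, to x -29. Behind the lane's middle it is solid.
- pivot (a point): Point the lever tilts about, 20 mm above the bench, under the gate's centre. The lever is a 10 mm rod with a ball knob; the gate stops it, so it moves only along the slots, and hard against their ends. It gives way to 2 or 3 N at the knob and stays where it is left.
- knob (a point): Centre of the lever's black ball knob, 28 mm in diameter, 135 mm from the pivot: 155 mm above the bench upright, 141 mm at a gear slot's end. At the start it leans 30 to 42 mm to the front (park). From above it moves about 46 mm from the middle to either end of the lane, and about 40 to 43 mm from the lane to a slot's end.
- stem_at_gate (a point): Point on the lever's axis 70 mm from the pivot (at the gate's top face when upright): where the lever is in the gate. About 23 mm left or right of the gate's centre at the lane's ends; 21 to 23 mm fore or aft of it at a slot's end.
- fore_tilt (a joint): Lever's fore and aft tilt, rad: + away from the front (drive +x). Within 0.04 of 0 in the neutral lane; about 0.31 at the end of a rear slot, -0.31 at the end of a front slot. Starts in the park slot at -0.31 to -0.22.
- side_tilt (a joint): Lever's sideways tilt, rad: + to the drive's left (+y), 0 in the middle; about 0.35 at the left end of the lane, -0.35 at the right end. The lever enters a gear slot when this is beyond about 0.31 either way.
- start_button_top (a point): Centre of the top face of the green round start button, 26 mm in diameter, pressed straight down; 127 mm above the bench when up.
- start_button (a joint): Travel of the start button, m: 0 up, 0.006 fully down (about 5 N); it springs back.
- disc_blue: Blue disc, 18 mm in diameter, 3 mm thick, fixed on the gate plate just beyond the outer end of one of the four gear slots (40 mm fore or aft of the plate's centre, 24 mm left or right). It marks that slot; which colour is at which slot changes. Origin: centre of its underside.
- disc_red: Red disc, 18 mm in diameter, 3 mm thick, fixed on the gate plate just beyond the outer end of one of the four gear slots (40 mm fore or aft of the plate's centre, 24 mm left or right). It marks that slot; which colour is at which slot changes. Origin: centre of its underside.
- disc_yellow: Yellow disc, 18 mm in diameter, 3 mm thick, fixed on the gate plate just beyond the outer end of one of the four gear slots (40 mm fore or aft of the plate's centre, 24 mm left or right). It marks that slot; which colour is at which slot changes. Origin: centre of its underside.
- disc_white: White disc, 18 mm in diameter, 3 mm thick, fixed on the gate plate just beyond the outer end of one of the four gear slots (40 mm fore or aft of the plate's centre, 24 mm left or right). It marks that slot; which colour is at which slot changes. Origin: centre of its underside.
- vial_a: Bystander, stands loose: small glass vial with blue cap, 23 mm wide, 44 mm high, upright. Origin: centre of its underside as it stands.
- amber_b: Bystander, stands loose: amber bottle with black cap, 46 mm wide, 91 mm high, upright. Origin: centre of its underside as it stands.
- hdpe_b: Bystander, stands loose: white plastic bottle with blue cap, 48 mm wide, 87 mm high, upright. Origin: centre of its underside as it stands.
- stopper: Bystander, stands loose: brown rubber stopper, 28 mm wide, 24 mm high. Origin: centre of its underside as it stands.
- capped_tube_0: Bystander, loose: clear tube with blue cap lying on the bench, 25 x 116 x 25 mm.
- capped_tube_1: Bystander, loose: second clear tube with blue cap lying on the bench, 25 x 116 x 25 mm.

How it is judged (in metres and radians):
On the way, in this order (a step that is already met when the one before it is completed fails the run):
1. the lever is home in the slot of the blue disc (horizontal distance between stem_at_gate and disc_blue below 0.023 m), for 0.2 s.
2. the start button is pressed down at least 4 mm with the lever in that gear (value of joint start_button above 0.004 m and horizontal distance between stem_at_gate and disc_blue below 0.023 m), for 0.05 s.
At the end, for the whole second after the job is handed in: The lever rests in the blue disc's slot, within about 5 mm of the slot's end (stem_at_gate within 23 mm, seen from above, of the disc's centre; about 18 mm at the very end), and the start button is up again (under 2 mm) (horizontal distance between stem_at_gate and disc_blue below 0.023 m and value of joint start_button below 0.002 m and velocity of joint fore_tilt between -0.05 and 0.05 rad/s); the robot touches nothing.
It fails at once if the lever goes more than about half way into the slot of another disc (horizontal distance between stem_at_gate and disc_red below 0.026 m or horizontal distance between stem_at_gate and disc_yellow below 0.026 m or horizontal distance between stem_at_gate and disc_white below 0.026 m).
It fails at once if the start button is pressed while the lever is not in the blue gear (value of joint start_button above 0.004 m and horizontal distance between stem_at_gate and disc_blue above 0.025 m).
It fails at once if the lever is pinched or forced (fingers press on it with more than 38 N) (contact force between the fingers and fore_tilt above 38 N).
It fails at once if a loose bystander is moved more than 25 mm (pushed, tipped or lifted) (distance of any of vial_a, amber_b, hdpe_b, stopper, capped_tube_0, capped_tube_1 from where it was at the start of the episode above 0.025 m).
It also fails if it takes over 54 s, if anything falls off the work surface, if the arm or the gripper's body presses on something with over 40 N, if the wrist force passes 120 N, or if a joint passes its speed limit or range.

## Working session

There is one attempt and no reset: what is moved stays moved. The work goes in short steps, Python scripts to look and compute and a tool call to move; the robot and the scene stay as the last step left them, time stands still between calls to the robot, and variables do not carry over. Pictures are saved under pics/ and viewed, on a budget of 10 in all, crops included, one or two more only if the job needs it, and the job is handed in when it is done.

Besides the shell and the picture viewer there is one more tool, called after "Request:" by a JSON object that holds its "fn" and its "kwargs", one argument or row to a line. carry_out: Moves the arm, as the interface text tells. Its arguments: {"type":"object","properties":{"steps":{"type":"array"},"grip_force":{"type":"number"}},"required":["steps"]}

```bash
mkdir -p pics
cat > h.py <<'E'
import numpy as np, cv2
from bench import ctrl
from scipy.spatial.transform import Rotation as Rot
def cap(n,f):
    c=ctrl.capture(n); cv2.imwrite('pics/'+f,c['image'][:,:,::-1]); np.save('pics/'+n+'.npy',c,allow_pickle=True); return c
def load(n): return np.load('pics/'+n+'.npy',allow_pickle=True).item()
def unproj(c,u,v,z):
    f=192/np.tan(np.radians(c['fovy'])/2); R=np.array(c['R']);t=np.array(c['t'])
    d=R.T@np.array([(u-c['cx'])/f,(v-c['cy'])/f,1]); o=-R.T@t
    return o+d*(z-o[2])/d[2]
def proj(c,X):
    f=192/np.tan(np.radians(c['fovy'])/2); p=np.array(c['R'])@np.array(X)+np.array(c['t'])
    return f*p[:2]/p[2]+[c['cx'],c['cy']]
E
python3 - <<'E'
from h import *
a=cap('top','top.png');b=cap('side','side.png')
for c in(a,b): print(c['fovy'],c['cx'],c['cy'],-np.array(c['R']).T@np.array(c['t']))
im=np.vstack([a['image'],b['image']])[:,:,::-1]
cv2.imwrite('pics/both.png',cv2.resize(a['image'][:,:,::-1],(800,600)))
cv2.imwrite('pics/sideb.png',cv2.resize(b['image'][:,:,::-1],(800,600)))
print(ctrl.read_state())
E
```

```text
53.84245198974317 255.64783077463093 191.72141665072286 [-180.41712951   34.4682206  1515.46516717]
46.83587186108452 260.2944571579903 190.01803339593422 [ 481.71954088 1260.62418     994.74526139]
{'t': 0.1, 'joints': array([ 1.50972254e+00,  4.07709371e-02,  8.39280898e-02, -3.85684637e-04,
       -1.61552735e+00, -3.33728597e-01]), 'qvel': array([ 0.00126114, -0.00168081,  0.00195987,  0.00155023, -0.00074688,
       -0.00175636]), 'effort': array([-5.54234182e-03, -3.69344437e+01,  3.48279512e+01,  6.95189327e+00,
       -4.57358765e-03, -2.03733904e-06]), 'position': array([230.66917097, 553.87028467, 403.78165403]), 'ee_rot': array([ 9.80580911e-01, -1.96113287e-01, -8.39200387e-05,  8.05815237e-04]), 'wrist_force': array([ 1.04853286, -0.11950305, -0.92318231]), 'moment': array([ 0.0159674 , -0.0203406 ,  0.01719112]), 'grip_width': 85.47259159614296}
```

View pics/both.png

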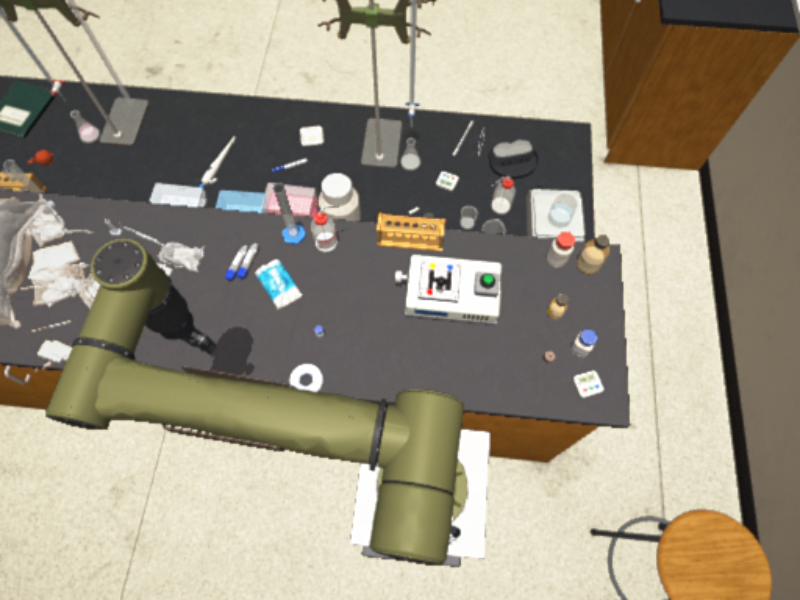

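View pics/sideb.png

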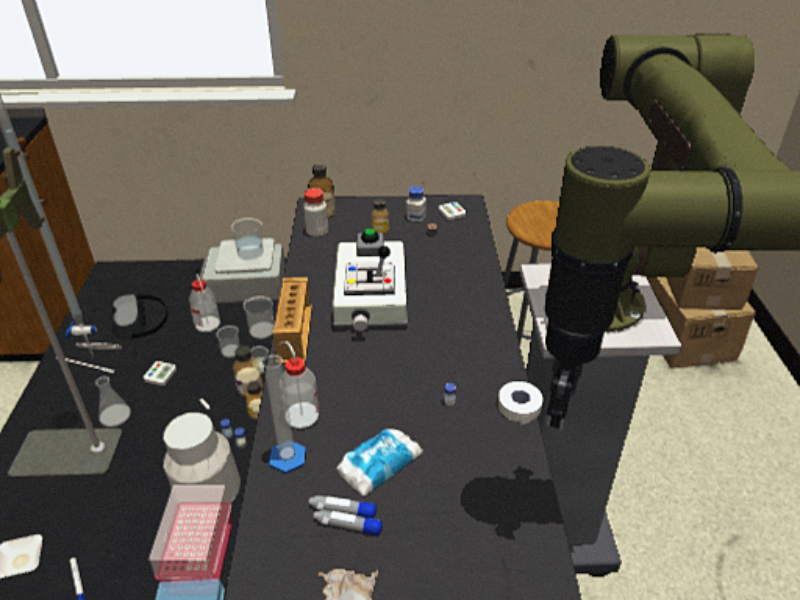

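The top view shows the drive at about (453, 288), with the blue disc at the rear right (451, 267), yellow at the rear left and red at the front left. I'll enlarge both views.

Run:
```python
from h import *
a=load('top')['image'][155:215,250:330,::-1]; b=load('side')['image'][140:220,205:270,::-1]
a=cv2.resize(a,None,fx=6,fy=6,interpolation=cv2.INTER_CUBIC)
b=cv2.resize(b,None,fx=4.5,fy=4.5,interpolation=cv2.INTER_CUBIC)
o=np.zeros((360,480+b.shape[1],3),np.uint8);o[:,:480]=a;o[:b.shape[0],480:]=b[:360]
cv2.imwrite('pics/crop.png',o);print(o.shape)
```

```text
(360, 772, 3)
```

View pics/crop.png

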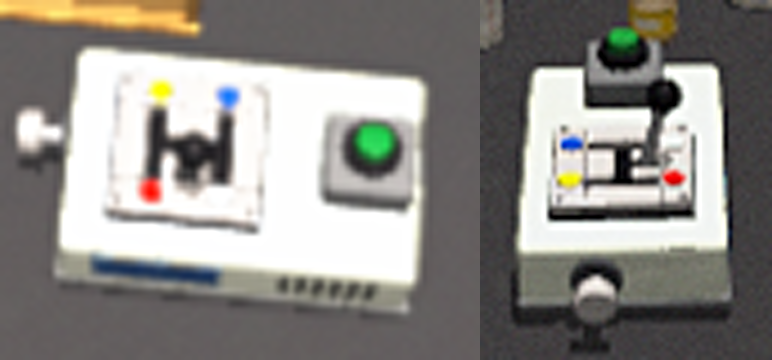

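The crop shows yellow at (162,91), blue at (228,97), red at (151,190), the button at (376,142) and the knob at about (194,150). Blue marks the rear right slot.

Run:
```python
from h import *
c=load('top');s=load('side')
U=lambda u,v,z:unproj(c,250+(u+.5)/6-.5,155+(v+.5)/6-.5,z)
y,b,r,g,k=U(162,91,93),U(228,97,93),U(151,190,93),U(376,142,127),U(194,150,148)
for n,p in zip('ybrgk',(y,b,r,g,k)):print(n,p.round(1),[((q-o)*m).round(0) for q,o,m in zip(proj(s,p),(205,140),(4.5,4.5))])
# fit rigid 2D: model points in drive frame
M=np.array([[40,64],[40,16],[-40,64],[0,-85]]);P=np.array([y,b,r,g])[:,:2]
mc,pc=M.mean(0),P.mean(0);A=(M-mc);B=(P-pc)
th=np.arctan2((A[:,0]*B[:,1]-A[:,1]*B[:,0]).sum(),(A*B).sum())
R=np.array([[np.cos(th),-np.sin(th)],[np.sin(th),np.cos(th)]])
o=pc-R@mc;print('yaw',th,'origin',o,'res',(P-(M@R.T+o)).round(1))
print('gate',R@[0,40]+o,'btn',R@[0,-85]+o,'knob rel',R.T@(k[:2]-o)-[0,40])
```

```text
y [560.8  24.   93. ] [np.float64(94.0), np.float64(175.0)]
b [560.8 -22.6  93. ] [np.float64(96.0), np.float64(140.0)]
r [483.4  25.4  93. ] [np.float64(195.0), np.float64(174.0)]
g [ 519.  -123.8  127. ] [np.float64(149.0), np.float64(33.0)]
k [490.1  -0.5 148. ] [np.float64(185.0), np.float64(96.0)]
yaw -0.017905420904964078 origin [520.74367611 -38.85548296] res [[-1.1 -0.5]
 [-0.2  0.9]
 [ 1.5 -0.5]
 [-0.2  0. ]]
gate [521.45985467   1.13810513] btn [ 519.22179665 -123.84185765] knob rel [-31.36561548  -2.20483617]
```

Request:
{"fn": "carry_out", "kwargs": {
  "steps": [
    [[0,0,0,0,0,-0.0988,1],[0,0,0,0,0,-0.0988,1],[0,0,0,0,0,-0.0988,1],[0,0,0,0,0,-0.0988,1],[15,39.5,0,0,0,0,1],[15,39.5,0,0,0,0,1],[15,39.5,0,0,0,0,1],[15,39.5,0,0,0,0,1],[15,39.5,0,0,0,0,1],[15,39.5,0,0,0,0,1],[15,39.5,0,0,0,0,1],[15,39.5,0,0,0,0,1],[15,39.5,0,0,0,0,1],[15,39.5,0,0,0,0,1],[15,39.5,0,0,0,0,1],[15,39.5,0,0,0,0,1],[15,39.5,0,0,0,0,1],[15,39.5,0,0,0,0,1],[0,0,0,0,0,0,1],[0,0,0,0,0,0,1]]
  ]
}}

```text
t: 2.6
position: [440.9, 1.0, 404.4]
ee_rot: [1.0, -0.0, -0.0, 0.0]
wrist_force: [-0.3, 0.3, 0.4]
grip_width: 0.2
```

Run:
```python
from h import *
s=ctrl.read_state();c=cap('wrist','w1.png');c['s']=s;np.save('pics/wrist.npy',c,allow_pickle=True)
print(c['fovy'],c['cx'],c['cy'],c['mount'],ctrl.tip_reach)
cv2.imwrite('pics/w1b.png',cv2.resize(c['image'][:,:,::-1],(800,600)))
```

```text
65.70646984690485 255.38187512068012 187.58124428971408 [[-6.12851034e-04 -9.46004318e-01 -3.24153443e-01  8.32612855e+01]
 [ 9.99999408e-01 -2.88167447e-04 -1.04963568e-03  2.13373686e-01]
 [ 8.99549420e-04 -3.24153895e-01  9.46003934e-01  3.21077472e+01]
 [ 0.00000000e+00  0.00000000e+00  0.00000000e+00  1.00000000e+00]] 173.4
```

View pics/w1b.png

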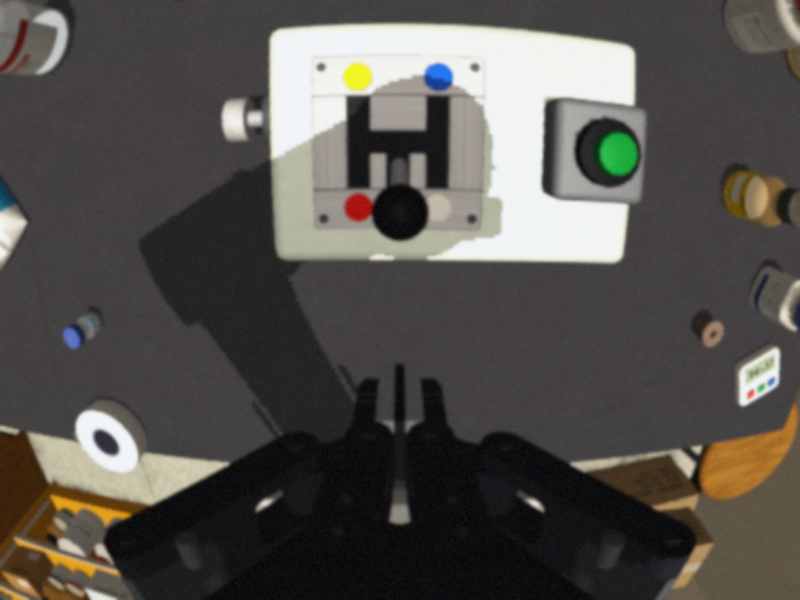

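The wrist view shows yellow at (357,77), blue at (438,76), red at (358,208), white at (438,207), the knob at (400,212) and the button at (618,155). The fingers are shut at the bottom centre.

```bash
cat >> h.py <<'E'
def wun(c,u,v,z):
    f=192/np.tan(np.radians(c['fovy'])/2);d=np.array([u-c['cx'],v-c['cy']]);r=np.hypot(*d);th=r/f
    ray=np.array([*(d/r*np.sin(th)),np.cos(th)]);m=np.array(c['mount']);q=Rot.from_quat(c['s']['ee_rot'])
    o=q.apply(m[:3,3])+c['s']['position'];w=q.apply(m[:3,:3]@ray);return o+w*(z-o[2])/w[2]
def wproj(c,X):
    f=192/np.tan(np.radians(c['fovy'])/2);m=np.array(c['mount']);p=m[:3,:3].T@(np.array(X)-m[:3,3])
    r=np.hypot(p[0],p[1]);return p[:2]/r*f*np.arctan2(r,p[2])+[c['cx'],c['cy']]
def fit(M,P):
    M=np.array(M,float);P=np.array(P)[:,:2];A=M-M.mean(0);B=P-P.mean(0)
    th=np.arctan2((A[:,0]*B[:,1]-A[:,1]*B[:,0]).sum(),(A*B).sum())
    R=np.array([[np.cos(th),-np.sin(th)],[np.sin(th),np.cos(th)]]);o=P.mean(0)-R@M.mean(0)
    return th,R,o,P-(M@R.T+o)
E
python3 - <<'E'
from h import *
c=load('wrist');U=lambda u,v,z:wun(c,(u+.5)*.64-.5,(v+.5)*.64-.5,z)
P=[U(357,77,93),U(438,76,93),U(358,208,93),U(438,207,93),U(618,155,127)]
th,R,o,res=fit([[40,64],[40,16],[-40,64],[-40,16],[0,-85]],P)
print(np.round(P,1),th,o,res.round(1)); k=U(400,212,148)
print('gate',R@[0,40]+o,'knob',k,R.T@(k[:2]-o)-[0,40],'btn',R@[0,-85]+o)
for x in [(-11,0,173),(11,0,173),(11,14,173),(11,-14,173),(11,14,160),(11,0,155)]: print(x,(wproj(c,x)/.64).round())
E
```

```text
[[ 562.4   25.8   93. ]
 [ 562.9  -21.7   93. ]
 [ 482.9   26.1   93. ]
 [ 483.5  -22.4   93. ]
 [ 521.8 -121.4  127. ]] -0.003710135841157272 [522.65548295 -37.70683055] [[-0.5 -0.3]
 [ 0.2  0.2]
 [ 0.  -0.4]
 [ 0.8 -0.8]
 [-0.6  1.3]]
gate [522.80388804   2.29289415] knob [488.95553201   0.67453152 148.        ] [-33.84211874  -1.7439332 ] btn [ 522.34012212 -122.70624553]
(-11, 0, 173) [399. 414.]
(11, 0, 173) [399. 360.]
(11, 14, 173) [440. 360.]
(11, -14, 173) [358. 360.]
(11, 14, 160) [443. 378.]
(11, 0, 155) [399. 387.]
```

Request:
{"fn": "carry_out", "kwargs": {
  "steps": [
    [[0,-1,24,0,0,0,1],[0,0,24,0,0,0,1],[0,0,24,0,0,0,1],[0,0,24,0,0,0,1],[8,0,0,0,0,0,1],[8,0,0,0,0,0,1],[4,0,0,0,0,0,1],[4,0,0,0,0,0,1],[4,0,0,0,0,0,1],[4,0,0,0,0,0,1],[4,0,0,0,0,0,1],[4,0,0,0,0,0,1],[4,0,0,0,0,0,1],[4,0,0,0,0,0,1],[4,0,0,0,0,0,1],[2,0,0,0,0,0,1],[0,0,0,0,0,0,1]]
  ]
}}

```text
t: 4.78
position: [495.1, 2.0, 308.6]
ee_rot: [1.0, 0.0, 0.0, 0.0]
wrist_force: [-1.5, 0.7, 0.7]
grip_width: -0.1
```

Run:
```python
from h import *
s=ctrl.read_state();c=cap('wrist','w2.png');c['s']=s;np.save('pics/wrist.npy',c,allow_pickle=True)
print(s['position'],s['wrist_force'])
cv2.imwrite('pics/w2b.png',cv2.resize(c['image'][:,:,::-1],(800,600)))
```

```text
[495.10790033   1.96126774 308.64995256] [-1.49980639  0.71660241  0.66758319]
```

View pics/w2b.png

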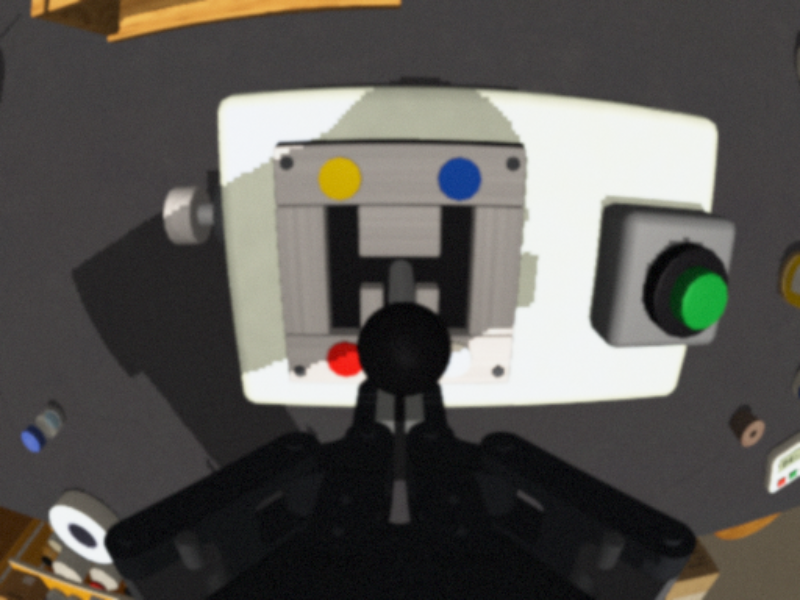

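The knob is at (404,348) against the fingertips, with yellow at (340,179), blue at (459,179), red at (345,359) and the button at (697,299). The lever stem stands at about the lane.

Run:
```python
from h import *
c=load('wrist');U=lambda u,v,z:wun(c,(u+.5)*.64-.5,(v+.5)*.64-.5,z)
P=[U(340,179,93),U(459,179,93),U(345,359,93),U(697,299,127)]
th,R,o,res=fit([[40,64],[40,16],[-40,64],[0,-85]],P)
k=U(404,348,155);print(th,R@[0,40]+o,res.round(1),k,R.T@(k[:2]-o)-[0,40],'btn',R@[0,-85]+o,P[3])
```

```text
0.0003399061018541854 [523.94825345   3.57106611] [[-0.7 -2.3]
 [-0.8 -1.2]
 [ 0.7 -1.5]
 [ 0.8  4.9]] [520.00919663   0.53126129 155.        ] [-3.94008984 -3.03846573] btn [ 523.99074171 -121.42892667] [ 524.76857403 -116.48428959  127.        ]
```

Request:
{"fn": "carry_out", "kwargs": {
  "steps": [
    [[3,0,0,0,0,0,1],[0,0,0,0,0,0,1],[-36,0,0,0,0,0,1],[0,-21.5,0,0,0,0,1],[0,-21.5,0,0,0,0,1],[20,0,0,0,0,0,1],[20,0,0,0,0,0,1],[21,0,0,0,0,0,1],[0,8,0,0,0,0,1],[0,8,0,0,0,0,1],[0,4,0,0,0,0,1],[0,5,0,0,0,0,1],[0,5,0,0,0,0,1],[0,5,0,0,0,0,1],[0,5,0,0,0,0,1],[0,5,0,0,0,0,1],[0,5,0,0,0,0,1],[0,5,0,0,0,0,1],[0,0,0,0,0,0,1]]
  ]
}}

```text
t: 7.2
position: [523.0, -10.5, 308.8]
ee_rot: [1.0, -0.0, -0.0, 0.0]
wrist_force: [-0.8, 0.8, 0.7]
grip_width: 0.1
```

Run:
```python
from h import *
s=ctrl.read_state();c=cap('wrist','w3.png');c['s']=s;np.save('pics/wrist.npy',c,allow_pickle=True)
print(s['position'],s['wrist_force'])
cv2.imwrite('pics/w3b.png',cv2.resize(c['image'][:,:,::-1],(800,600)))
```

```text
[522.99222644 -10.48285221 308.76472223] [-0.79815954  0.8429435   0.66890933]
```

View pics/w3b.png

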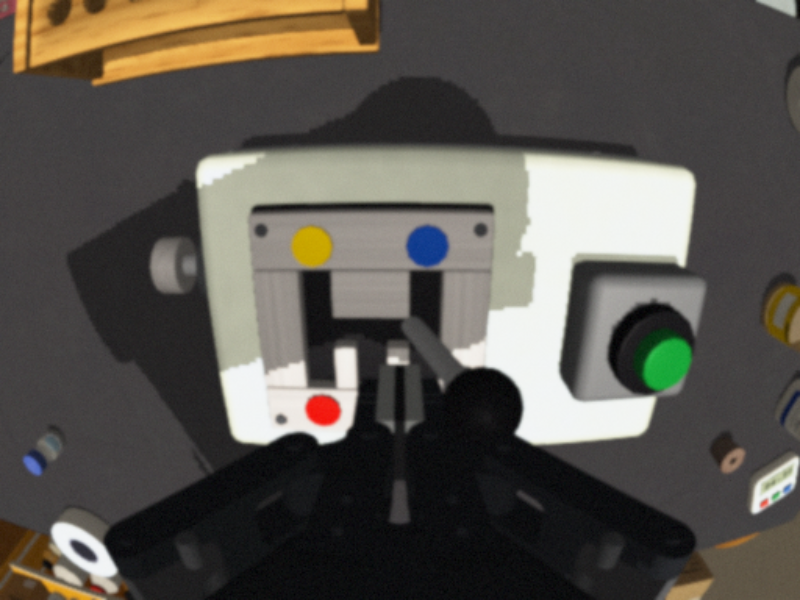

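The knob is at (484,403), pushed to the right of the fingers. Yellow is at (311,246), blue at (428,246), and the stem rises from the lane near (412,325).

Run:
```python
from h import *
c=load('wrist');U=lambda u,v,z:wun(c,(u+.5)*.64-.5,(v+.5)*.64-.5,z)
for z in(148,152):print('knob',U(484,403,z))
print(U(311,246,93),U(428,246,93),U(323,411,93),U(665,361,127))
```

```text
knob [524.00530735 -38.48966235 148.        ]
knob [526.56242111 -37.62632311 152.        ]
[563.87129489  25.58408847  93.        ] [563.62542073 -22.25900032  93.        ] [484.46817551  25.5666867   93.        ] [ 525.62744912 -119.42230342  127.        ]
```

Request:
{"fn": "carry_out", "kwargs": {
  "steps": [
    [[0,2,0,0,0,0,1],[0,2,0,0,0,0,1],[0,1,0,0,0,0,1],[0,0,0,0,0,0,1]]
  ]
}}

```text
t: 7.75
position: [523.0, -15.1, 308.7]
ee_rot: [1.0, 0.0, -0.0, 0.0]
wrist_force: [0.3, 1.0, -1.1]
grip_width: -0.1
```

Request:
{"fn": "carry_out", "kwargs": {
  "steps": [
    [[0,-15,0,0,0,0,1],[-27,0,0,0,0,0,1],[-28,0,0,0,0,0,1],[0,21,0,0,0,0,1],[0,22,0,0,0,0,1],[8,0,0,0,0,0,1],[8,0,0,0,0,0,1],[8,0,0,0,0,0,1],[4,0,0,0,0,0,1],[4,0,0,0,0,0,1],[4,0,0,0,0,0,1],[4,0,0,0,0,0,1],[3,0,0,0,0,0,1],[0,0,0,0,0,0,1]]
  ]
}}

```text
t: 9.5
position: [511.1, -43.1, 308.7]
ee_rot: [1.0, 0.0, -0.0, 0.0]
wrist_force: [-1.2, 0.0, 0.6]
grip_width: -0.2
```

Request:
{"fn": "carry_out", "kwargs": {
  "steps": [
    [[4,0,0,0,0,0,1],[4,0,0,0,0,0,1],[4,0,0,0,0,0,1],[4,0,0,0,0,0,1],[4,0,0,0,0,0,1],[3,0,0,0,0,0,1],[2,0,0,0,0,0,1],[2,0,0,0,0,0,1],[0,0,0,0,0,0,1],[0,0,0,0,0,0,1]]
  ]
}}

```text
t: 10.75
position: [538.2, -43.0, 309.3]
ee_rot: [1.0, 0.0, 0.001, -0.0]
wrist_force: [-1.1, 0.0, -1.0]
grip_width: 0.3
```

Run:
```python
from h import *
s=ctrl.read_state();c=cap('wrist','w4.png');c['s']=s;np.save('pics/wrist.npy',c,allow_pickle=True)
print(s['position'],s['wrist_force'])
cv2.imwrite('pics/w4b.png',cv2.resize(c['image'][:,:,::-1],(800,600)))
```

```text
[538.21765183 -42.9740749  309.27897258] [-1.11067557  0.01882439 -1.03654955]
```

View pics/w4b.png

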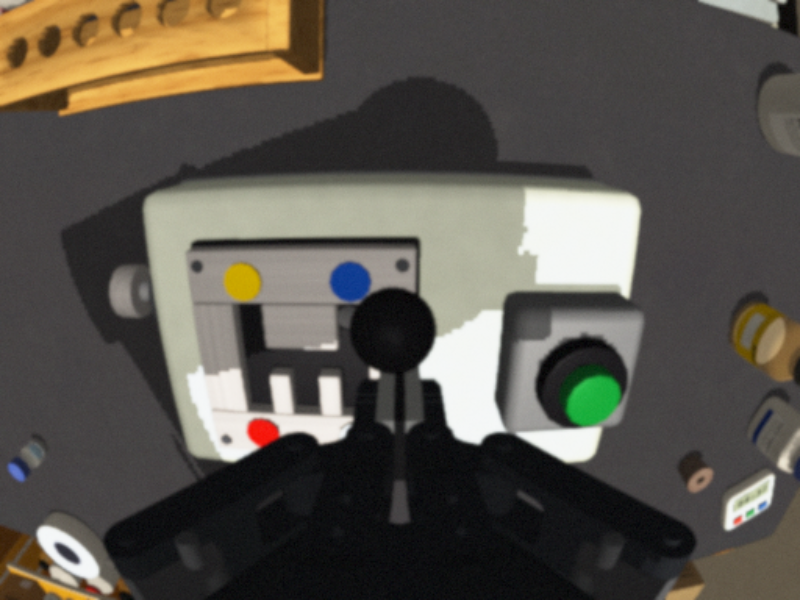

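The knob is at (393,330), next to the blue disc at (350,281), with the stem in the rear right slot. The button is at (593,395).

Run:
```python
from h import *
c=load('wrist');U=lambda u,v,z:wun(c,(u+.5)*.64-.5,(v+.5)*.64-.5,z)
b=U(350,281,93);k=U(393,330,141);g=U(593,395,127)
print('knob',k,'blue',b,'knob-gate',k[:2]-(b[:2]-[40,-24]),'btn',g)
```

```text
knob [562.71024336 -40.99677978 141.        ] blue [564.14956395 -22.40138598  93.        ] knob-gate [ 38.56067941 -42.5953938 ] btn [ 527.17517633 -120.81070684  127.        ]
```

Request:
{"fn": "carry_out", "kwargs": {
  "steps": [
    [[1,0,0,0,0,0,1],[1,0,0,0,0,0,1],[0,0,0,0,0,0,1]]
  ]
}}

```text
t: 11.18
position: [540.1, -43.0, 308.8]
ee_rot: [1.0, 0.0, 0.0, 0.0]
wrist_force: [-2.0, 0.5, 0.2]
grip_width: 0.2
```

Request:
{"fn": "carry_out", "kwargs": {
  "steps": [
    [[-16,0,0,0,0,0,1],[0,0,-20,0,0,0,1],[0,20,0,0,0,0,1],[0,20,0,0,0,0,1],[0,20,0,0,0,0,1],[0,19,0,0,0,0,1],[0,0,12,0,0,0,1],[0,0,11,0,0,0,1],[0,0,0,0,0,0,1],[0,0,0,0,0,0,1]]
  ]
}}

```text
t: 12.42
position: [524.2, -121.7, 306.0]
ee_rot: [1.0, 0.001, 0.0, 0.0]
wrist_force: [-0.6, 0.6, 0.2]
grip_width: 0.1
```

Run:
```python
from h import *
s=ctrl.read_state();c=cap('wrist','w5.png');c['s']=s;np.save('pics/wrist.npy',c,allow_pickle=True)
print(s['position'],s['wrist_force'])
cv2.imwrite('pics/w5b.png',cv2.resize(c['image'][:,:,::-1],(800,600)))
```

```text
[ 524.1802424  -121.65726793  306.0274603 ] [-0.6414634   0.63314143  0.2146979 ]
```

View pics/w5b.png

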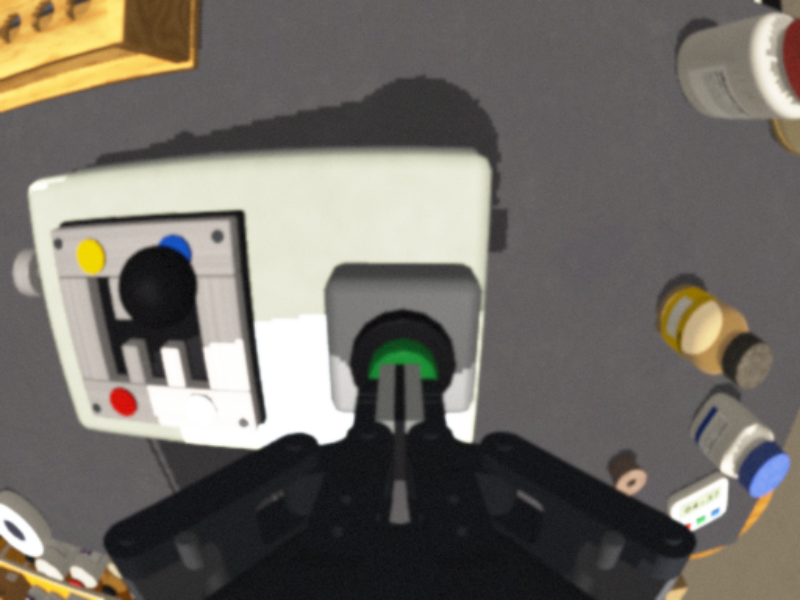

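The fingertips at about (400,365) are centred over the green button, whose visible rim runs (370–438, 340–378). The knob has stayed beside the blue disc at (158,286). Next I press down.

Request:
{"fn": "carry_out", "kwargs": {
  "steps": [
    [[0,0,4,0,0,0,1],[0,0,3,0,0,0,1],[0,0,2,0,0,0,1],[0,0,2,0,0,0,1],[0,0,0,0,0,0,1],[0,0,0,0,0,0,1]]
  ]
}}

```text
t: 13.22
position: [524.1, -121.9, 295.1]
ee_rot: [1.0, 0.0, 0.0, -0.0]
wrist_force: [-0.5, 2.6, 4.0]
grip_width: -0.1
```

Request:
{"fn": "carry_out", "kwargs": {
  "steps": [
    [[0,0,1,0,0,0,1],[0,0,0.5,0,0,0,1],[0,0,0,0,0,0,1],[0,0,0,0,0,0,1]]
  ]
}}

```text
t: 13.72
position: [524.1, -122.0, 294.5]
ee_rot: [1.0, 0.0, 0.001, 0.0]
wrist_force: [-2.9, 2.6, 8.9]
grip_width: -0.1
```

The force rose to 8.9 N and the tool stopped short of its command, so the button is bottomed. I lift off.

Request:
{"fn": "carry_out", "kwargs": {
  "steps": [
    [[0,0,-4,0,0,0,1],[0,0,-6,0,0,0,1],[0,0,-20,0,0,0,1],[-15,0,-40,0,0,0,1],[-20,0,-40,0,0,0,1],[-40,0,0,0,0,0,1],[-40,0,0,0,0,0,1],[0,0,0,0,0,0,1],[0,0,0,0,0,0,1],[0,0,0,0,0,0,1]]
  ]
}}

```text
t: 14.98
position: [409.6, -122.1, 403.0]
ee_rot: [1.0, 0.0, -0.001, 0.0]
wrist_force: [0.4, 0.9, -1.0]
grip_width: -0.0
```

Run:
```python
from h import *
s=ctrl.read_state();c=cap('wrist','w6.png');c['s']=s;np.save('pics/wrist.npy',c,allow_pickle=True)
print(s['t'],s['position'],s['wrist_force'])
cv2.imwrite('pics/w6b.png',cv2.resize(c['image'][:,:,::-1],(800,600)))
```

```text
14.975 [ 409.55094714 -122.07280936  403.03457062] [ 0.42486655  0.85230172 -1.02314166]
```

View pics/w6b.png

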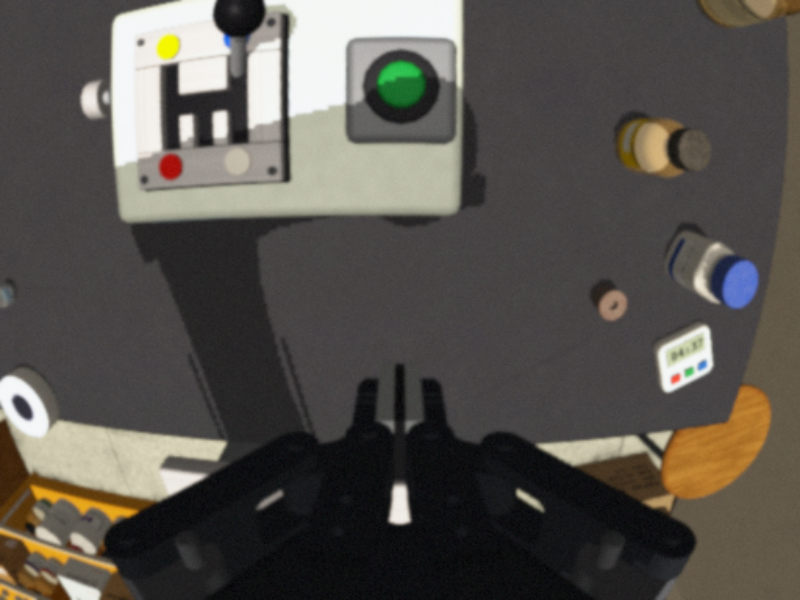

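The knob is at (239,12) over the blue disc, with yellow at (168,46) and red at (171,167). The button at (402,84) is up, and the bystanders in view are standing.

Run:
```python
from h import *
c=load('wrist');U=lambda u,v,z:wun(c,(u+.5)*.64-.5,(v+.5)*.64-.5,z)
P=[U(168,46,93),U(171,167,93),U(236,161,93)]
th,R,o,res=fit([[40,24],[-40,24],[-40,-24]],P)
k=R.T@(U(239,12,141)[:2]-o);s=k*70/135
print(k,s,np.hypot(*(s-[40,-24])),res.round(1))
ctrl.close_job()
```

```text
[ 40.67052661 -42.14813413] [ 21.08842121 -21.85458807] 19.03288219852173 [[-0.3 -0.3]
 [-0.2 -0.8]
 [ 0.5  1.1]]
the job is handed in; nothing more can be done
```

I pushed the lever with shut fingertips out of park, right along the neutral lane and into the blue disc's slot (rear right). Then I pressed the start button to its stop, let it up and handed the job in at about 15 s.

- **Lever:** the final picture puts the stem about 19 mm from the disc's centre (limit 23 mm). The wrist force was about 2 N at each stop I checked while pushing the lever.
- **Button:** the wrist force reached about 9 N with the button at its stop. It looks up again in the last picture.
- **Bystanders:** those in that picture stand undisturbed; the capped tubes and the whole vial were not in view at the end. The fingertips stayed over 110 mm above the bench throughout.
- **Disagreement:** position estimates from different views differed by up to 8 mm in x and 7 mm in y for the button, and by 2–3 mm for the gate. The fingers still centred on the button, and no check failed.

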